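# Toast a slice in the hanging rack

## Task

Lift the toasting rack with the bread slice up and off its two hooks and lower it upright into the toaster's slot until its crossbar lies on the toaster's top. Only then press the toaster's spring-back lever down past its first two notches to the third, lowest one, and finish while still holding it down there with the gripper: let go of the rack but not of the lever. Leave the loaves and the jar where they are.

Things in the scene. Friction and masses are not known exactly. Their poses are not given: they have to be found in the camera images.
- rack_tab (a point): Rack: wire frame round a bread slice, 14 mm thick (own x), 96 wide (own y), 86 deep, below a steel crossbar 156 mm long (own y), 8 x 8 mm, whose ends are ears. Amid the bar stands a dark wooden tab, 12 thick (x), 30 wide (y), 34 tall. Point: tab's centre, 25 mm over the bar's underside, 111 over the frame's bottom. Own z up, x, y as the stand's. Either face fits. 0.12 to 0.26 kg
- hooks (a point): Fixed stand, base 110 x 190 mm, two posts each with an upturned hook under one ear of the rack. Point: midway between the hooks at hook-floor level, 140 mm above the table, under the middle of the hanging crossbar. Hooks 66 mm to either side along own y, with lips 14 mm high at own -x and +x: raise the rack 15 mm or more before moving sideways. Posts 40 mm off at own +x, no higher than the hooks
- slot (a point): Fixed toaster, metal box 220 mm long (own y), 130 wide (own x), 165 high. Point: centre of the slot's mouth on its top face, own z up. Slot 116 mm along own y, 26 along own x, 115 deep. With the rack home its crossbar lies along own y on the top face, the tab's centre 25 mm above this point
- lever_top (a point): Centre of the top face of the lever's black paddle at the toaster's end (toaster's own -y). Paddle 44 mm (own x) by 42 (own y), 10 thick; centre 36 mm out from the end face, 146 mm from the slot's centre. At rest 145 mm above the table, 20 below the toaster's top; moves down with the lever
- lever (a joint): Lever travel in m: 0 at rest, grows straight down. Notches felt as clicks at 0.010, 0.020 and 0.030 (third), each with a tick on the end face. A hard stop follows at 0.034. Return spring about 3 N at the top, 8 N at the third, about 2 N more going over each click. Let go at any notch, it springs back to the top
- boule: bystander: round brown loaf, 124 mm across, 62 mm high, origin at the centre of its underside
- rye_loaf: bystander: dark oblong loaf 100 x 170 x 75 mm, origin at the centre of its underside
- jam_jar: bystander: closed jar, 68 mm across, 85 mm high, origin at the centre of its underside
Things that resemble listed ones, but are neither listed nor needed, are in the scene too. There is more than one size of the part that bears hooks; the job needs the largest. There is more than one size of the part that bears rack_tab; the job needs the larger.

How it is judged:
By the outcome, as a careful person would: the job done as asked, in the order asked, and still so for the second after the job is handed in, while the arm keeps its last pose, push and grip.
It also fails if it takes over 51 s, if anything falls off the work surface, if the arm or the gripper's body presses on something with over 40 N, if the wrist force passes 120 N, or if a joint passes its speed limit or range.

## Robot

A 6-joint arm with a two-finger parallel gripper is mounted at the origin on the work surface. World frame = base frame: x ahead of the robot, y to its left, z up, the work surface at z = 0. Lengths are in mm, angles in rad, forces in N, time in s.
With the tool pointing down it reaches from about 300 to 825 mm from the base axis. Payload 5.4 kg.
Tool frame: the origin (TCP) lies midway between the tips of the shut fingers; the grasp point (between the pads) lies 19 mm behind it (r.grip_depth is the distance from the TCP to the grasp point, in mm); x points along the fingers, y is the direction in which the jaws open and shut, and the axes are right-handed (so a half turn about x gives the same grasp; the last joint's range is limited). The gripper opens to 92 mm and grips with 3 to 60 N. Pads are 20 mm wide; open, the fingers measure 128 mm over their backs; the gripper's body (75 mm by 189 mm) begins 69 mm behind the grasp point.
Start: joints at [-1.47, 0.158, 1.597, -0, 1.386, -0.21], TCP at [175.823, -547.442, 214.601] pointing down, gripper open.
Joint ranges: [-2.91, 2.91], [-0.94, 2.29], [0.18, 2.7], [-1.29, 4.43], [0.17, 2.64], [-3, 3]. Speed limits (rad/s): [2.57, 2.57, 3.14, 3.14, 3.14, 3.14].

## Interface

Orientations are given as [roll, pitch, yaw] about the fixed x, y, z axes, in that order (R = Rz(yaw) Ry(pitch) Rx(roll)).
In Python, from station import r gives the robot as it stands.
- The arm moves only by the tool drive_tool, never from a script. Its argument "rows" is a list of rows, each an object of numbers: "dx", "dy", "dz": the shift along the tool's x, y, z in cm; "twist": the turn about the tool's x in rad. In form: [{"dx": .., "dy": .., "dz": .., "twist": ..}, ...]. A call has 1 to 20 rows; each row is the pose to reach, as a shift and turn from the pose commanded when the call began, along the tool's axes at that moment; what a row does not reach only later rows make up. A row lasts 1/10 s, in which the tool goes at most 50 mm and 8.59 degrees, less where a joint would pass 70% of its speed; a pose out of reach is approached as far as the arm can. A call with a gripper value outside its range is refused whole. "fingers" is the opening, from 0 (shut) to 1 (fully open), set as the call begins (left out, the last holds). The fingers move at their own pace and stop on an object; "squeeze" is the grip in N (left out, the last holds). Time passes only in rows, so rows that repeat a pose let the fingers close. It gives the time, the measured TCP pose, the force and the opening at its end, in the units of the state.
- r.get_obs(): the state, without advancing time (a new reading comes with each control period).
- r.grab_frame(name): name is "scene" or "top" or "wrist"; returns a dict with "img" (384x512x3 uint8, blue, green, red), "K" (3x3 intrinsics, pixels), "camera_from_world" (4x4, takes a point from world to camera coordinates); the wrist camera has in their place "mount" (4x4, takes a point from camera to tool coordinates, whose origin is the TCP and whose axes are the tool frame's). Camera axes: x right, y down, z forward; pixel columns grow to the right and rows downward; lengths in mm; the calibration is good to about 2 mm. A picture is of the moment at which its call begins: read the wrist's pose just before it. There is no depth.
- r.job_done(): hands the job in, once; it reports no verdict.
The state is a dict: "clock": time; "joints": joint angles; "qvel": joint speeds; "tau": joint torques, N m; "ee_pos": TCP position; "eef_rot": TCP orientation; "force": force on the tool from outside, world axes, zero at the start; "wrist_torque": the same for the moment, N m; "gripper_width": finger opening in mm.
Only numpy, scipy, OpenCV 4.12 (cv2) and the standard library are available. Lean on these libraries where they do the work, as an engineer would, in place of code of your own. Each camera call takes 0.05 s, during which the arm holds its last target.

## Working session

There is one attempt and no reset: what is moved stays moved. The work goes in short steps, Python scripts to look and compute and a tool call to move; the robot and the scene stay as the last step left them, time stands still between calls to the robot, and variables do not carry over. Pictures are saved under pics/ and viewed, and the job is handed in when it is done.

Besides the shell and the picture viewer there is one more tool, called after "Request:" as name([rows], argument=value, ...), one row to a line, values as JSON. drive_tool: Moves the arm, as the interface text tells. Its arguments: {"type":"object","properties":{"rows":{"type":"array"},"fingers":{"type":"number"},"squeeze":{"type":"number"}},"required":["rows"]}

```bash
mkdir -p pics; ls; python3 - <<'E'
from station import r
import cv2, numpy as np, pickle
o=r.get_obs(); print(o)
d={}
for n in ("scene","top","wrist"):
    f=r.grab_frame(n); d[n]=f; cv2.imwrite(f"pics/{n}0.png",f["img"])
    print(n,f["K"].tolist(), {k:np.round(v,3).tolist() for k,v in f.items() if k not in("img","K")})
pickle.dump(d,open("f0.pkl","wb"))
E
```

```text
pics
{'clock': 0.0, 'joints': array([-1.47010796e+00,  1.59052082e-01,  1.59820006e+00,  7.40166528e-07,
        1.38621147e+00, -2.10121399e-01]), 'qvel': array([ 7.65079067e-04, -4.09266403e-04,  8.06675632e-04,  5.28103637e-05,
        8.48792247e-04,  1.16269088e-03]), 'tau': array([ 6.86365565e-04, -3.85572052e+01, -3.22108555e+01,  7.02994689e-02,
        3.79640667e-02, -1.18194494e-04]), 'ee_pos': array([ 175.75682585, -546.82985085,  213.63333895]), 'eef_rot': array([-1.78130648,  1.56892537,  1.67109581]), 'force': array([ 0.16755236, -0.7147759 , -0.24238287]), 'wrist_torque': array([-0.01846163, -0.0183724 , -0.03246958]), 'gripper_width': 91.94180629817804}
scene [[492.4857085953596, 0.0, 260.54996894162934], [0.0, 492.4857085953596, 196.77276900975514], [0.0, 0.0, 1.0]] {'camera_from_world': [[0.511, 0.86, -0.014, -244.229], [0.649, -0.396, -0.649, -321.873], [-0.564, 0.323, -0.76, 1794.573], [0.0, 0.0, 0.0, 1.0]]}
top [[373.03513874012833, 0.0, 260.7876963616523], [0.0, 373.03513874012833, 190.64942984763977], [0.0, 0.0, 1.0]] {'camera_from_world': [[-0.007, -1.0, -0.023, -31.074], [-0.991, 0.01, -0.137, 573.623], [0.137, 0.022, -0.99, 996.583], [0.0, 0.0, 0.0, 1.0]]}
wrist [[268.38164631345796, 0.0, 258.8555498595194], [0.0, 268.38164631345796, 190.18252565031202], [0.0, 0.0, 1.0]] {'mount': [[-0.001, -0.249, 0.969, -170.007], [1.0, -0.0, 0.001, 0.092], [-0.0, 0.969, 0.249, -69.493], [0.0, 0.0, 0.0, 1.0]]}
```

View pics/scene0.png

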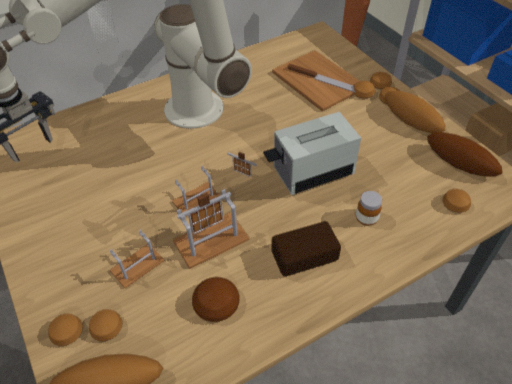

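View pics/top0.png

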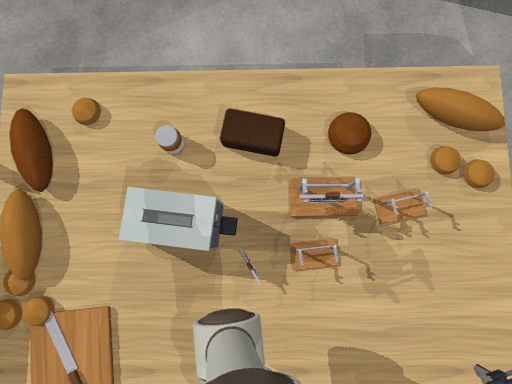

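View pics/wrist0.png

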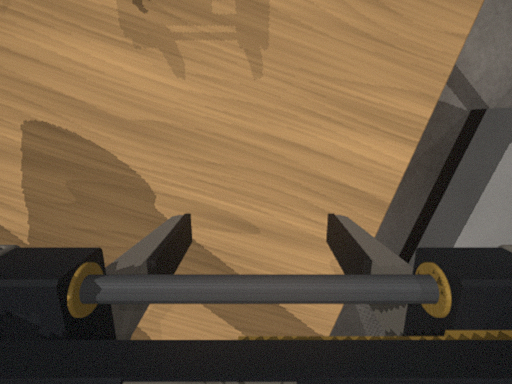

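The scene shows three wooden stands: the largest, with the hanging rack, is at scene (210,228) / top (325,197). Smaller stands are at scene (198,192) / top (316,254) and scene (136,265) / top (401,206). A small rack stands by itself at scene (242,163) / top (249,265). The toaster is at scene (316,153) / top (170,218), with its paddle at scene (273,155) / top (229,226). I'll crop closer.

```bash
cat > h.py <<'E'
import cv2, numpy as np, pickle
def crop(img,x0,y0,x1,y1,s,name):
    c=cv2.resize(img[y0:y1,x0:x1],None,fx=s,fy=s,interpolation=cv2.INTER_CUBIC)
    for x in range((x0//10+1)*10,x1,10):
        cv2.line(c,((x-x0)*s,0),((x-x0)*s,6 if x%50 else 14),(0,0,255),1)
        if x%20==0: cv2.putText(c,str(x),((x-x0)*s-10,22),0,.35,(0,0,255),1)
    for y in range((y0//10+1)*10,y1,10):
        cv2.line(c,(0,(y-y0)*s),(6,(y-y0)*s),(0,0,255),1)
        if y%20==0: cv2.putText(c,str(y),(8,(y-y0)*s+4),0,.35,(0,0,255),1)
    cv2.imwrite("pics/"+name,c)
def onplane(f,uv,z):
    T=f["camera_from_world"];R=T[:3,:3];C=-R.T@T[:3,3]
    d=R.T@np.linalg.inv(f["K"])@np.array([uv[0],uv[1],1.]); return C+d*(z-C[2])/d[2]
def proj(f,P):
    T=f["camera_from_world"];p=f["K"]@(T[:3,:3]@np.asarray(P,float)+T[:3,3]);return p[:2]/p[2]
def tri(fs,uvs):
    A=[];b=[]
    for f,uv in zip(fs,uvs):
        P=f["K"]@f["camera_from_world"][:3]
        for i in (0,1):
            row=P[i]-uv[i]*P[2]; A.append(row[:3]);b.append(-row[3])
    x=np.linalg.lstsq(np.array(A),np.array(b),rcond=None)[0]
    return x,[proj(f,x)-uv for f,uv in zip(fs,uvs)]
E
python3 - <<'E'
from h import *
d=pickle.load(open("f0.pkl","rb"))
crop(d["scene"]["img"],160,165,260,270,7,"s_rack.png")
crop(d["scene"]["img"],255,105,370,195,6,"s_toast.png")
crop(d["top"]["img"],280,165,380,225,7,"t_rack.png")
crop(d["top"]["img"],110,175,245,260,5,"t_toast.png")
E
```

```text
(no output)
```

View pics/s_rack.png

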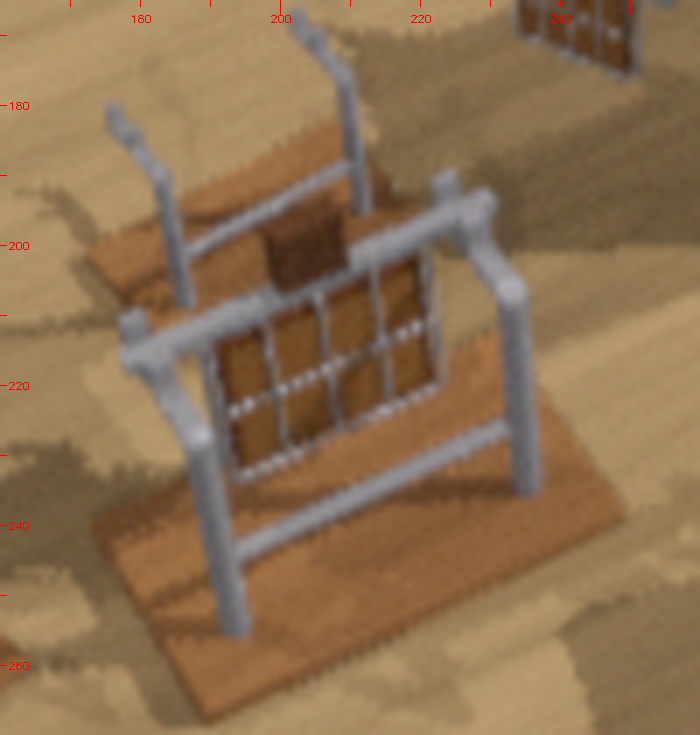

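View pics/s_toast.png

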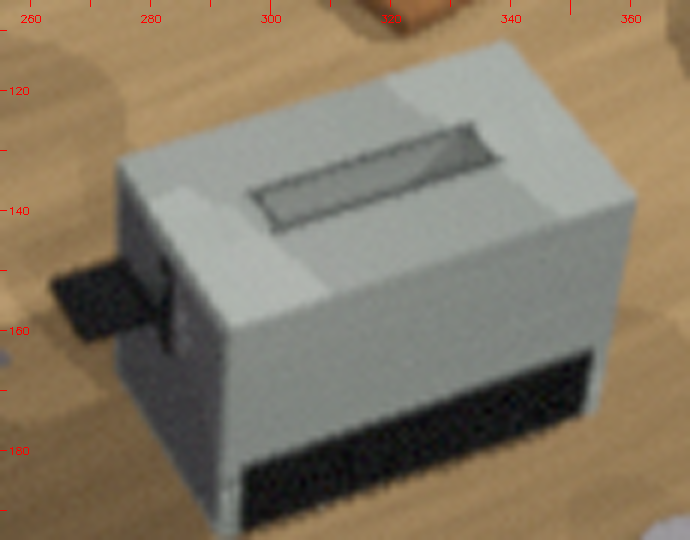

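View pics/t_rack.png

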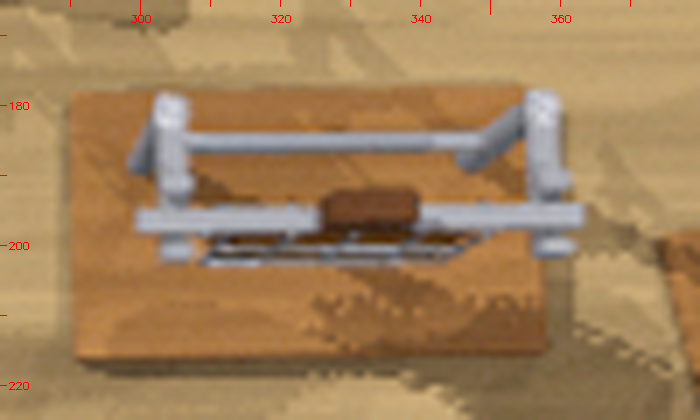

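View pics/t_toast.png

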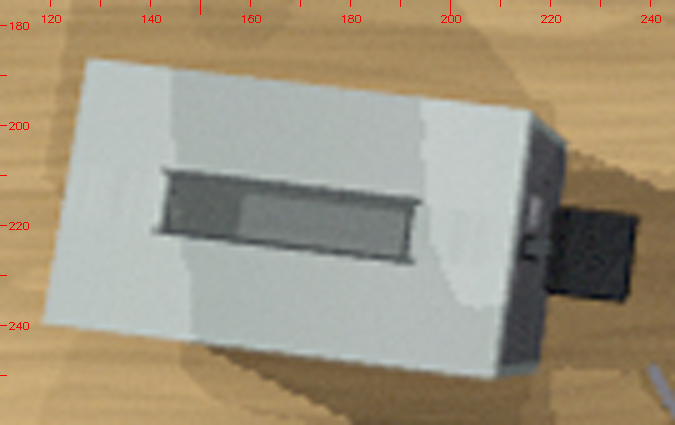

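```bash
python3 - <<'E'
from h import *
np.set_printoptions(precision=1,suppress=True)
d=pickle.load(open("f0.pkl","rb"));t,s=d["top"],d["scene"]
def rect(f,c,z,lab):
    P=np.array([onplane(f,u,z) for u in c]);ctr=P.mean(0)
    e=[np.linalg.norm(P[i]-P[(i+1)%4]) for i in range(4)]
    v=(P[0]-P[1])+(P[3]-P[2]); print(lab,ctr,np.array(e),"yaw of +y dir",np.degrees(np.arctan2(v[1],v[0]))); return P
# order: +y end first
rect(t,[(127.5,187),(216,197),(209,250.5),(119,240)],165,"top box")
rect(t,[(143,209),(193.5,215),(192,227.5),(141.5,221.5)],165,"top slot")
rect(s,[(361,138),(293,160),(275,131.5),(339,112)],165,"scn box")
rect(s,[(338.5,131.5),(301,143.5),(296.5,137),(334,126)],165,"scn slot")
rect(t,[(221.5,216),(237.5,218),(235,235.5),(219.5,233.5)],145,"top paddle")
for f,a,b,l in ((t,(299,196.5),(363.5,195.5),"top"),(s,(231,193.5),(178.5,216),"scn")):
    A=onplane(f,a,144);B=onplane(f,b,144);print(l,"bar",A,B,(A+B)/2,np.linalg.norm(A-B),np.degrees(np.arctan2(*(A-B)[1::-1])))
print("tab top, top", onplane(t,(332.5,192.5),182), "tab tri",tri([t,s],[(332.5,194.5),(203.5,200)]))
for z in (182,):print([onplane(s,u,z) for u in((198,198),(208,193))])
# stand base
rect(t,[(290.5,178),(356,177.5),(358,214.5),(291,216)],12,"stand base?")
E
```

```text
top box [490.4 187.5 165. ] [220.1 129.6 219.7 130. ] yaw of +y dir 83.04400196501769
top slot [490.7 188.2 165. ] [124.8  30.3 124.3  30.5] yaw of +y dir 82.8206950994551
scn box [494.2 187.7 165. ] [220.6 129.  216.6 129. ] yaw of +y dir 82.6921702832616
scn slot [493.3 189.5 165. ] [124.2  30.2 123.6  26.9] yaw of +y dir 82.21513426341313
top paddle [472.3  42.2 145. ] [40.  43.3 38.5 43.2] yaw of +y dir 82.36466192756286
top bar [ 543.2 -132.9  144. ] [ 544.2 -292.1  144. ] [ 543.7 -212.5  144. ] 159.16556097939727 90.34370183109588
scn bar [ 546.1 -131.4  144. ] [ 543.  -285.7  144. ] [ 544.6 -208.5  144. ] 154.40181179147393 88.84266490829927
tab top, top [ 547.4 -209.5  182. ] tab tri (array([ 545. , -211.8,  165.2]), [array([-0.2, -0.1]), array([-0.1,  0. ])])
[array([ 545.2, -225.6,  182. ]), array([ 543.4, -195.7,  182. ])]
stand base? [ 558.9 -213.8   12. ] [186.2 105.4 187.9 108.6] yaw of +y dir 90.31517733386238
```

Bystanders aside, the look-alikes are the small rack at top (249,265) and the two small stands at top (316,254) and (401,206). The rack I chose hangs at top (332,195). Its bar measures 154–159 mm (156 expected) and its base about 187 x 107 mm (190 x 110 expected), so it is the largest. The close crops show its tab, hooks and posts clearly.

```bash
cat >> h.py <<'E'
from scipy.spatial.transform import Rotation as Ro
def rot(o): return Ro.from_euler("xyz",o["eef_rot"]).as_matrix()
def plan(o,target,jaw_deg):
    """shift (cm, tool axes) & twist to bring TCP to target with tool y along jaw_deg (mod 180)"""
    R=rot(o); s=R.T@(np.asarray(target)-o["ee_pos"])/10
    cur=np.degrees(np.arctan2(R[1,1],R[0,1]))
    dw=(jaw_deg-cur+90)%180-90   # world-z turn; tool x = -z
    return s.round(2), "twist",round(-np.radians(dw),3),"jaw now",cur.round(2),"xaxis",R[:,0].round(3)
E
python3 - <<'E'
from h import *
from station import r
o=r.get_obs();print(rot(o).round(3));print(o["joints"].round(3))
print(plan(o,[544.5,-211,300],0.0))
E
```

```text
[[-0.     0.306 -0.952]
 [ 0.001 -0.952 -0.306]
 [-1.    -0.001 -0.   ]]
[-1.47   0.159  1.598 -0.     1.386 -0.21 ]
(array([ -8.57, -20.72, -45.38]), 'twist', np.float64(-1.26), 'jaw now', np.float64(-72.19), 'xaxis', array([-0.   ,  0.001, -1.   ]))
```

Request:
drive_tool([
  {"dx": -4, "dy": 0, "dz": 0, "twist": 0},
  {"dx": -8.5, "dy": 0, "dz": 0, "twist": 0},
  {"dx": -8.5, "dy": -2, "dz": -4.5, "twist": -0.12},
  {"dx": -8.5, "dy": -4, "dz": -9, "twist": -0.25},
  {"dx": -8.5, "dy": -6, "dz": -13.5, "twist": -0.38},
  {"dx": -8.5, "dy": -8.2, "dz": -18, "twist": -0.51},
  {"dx": -8.5, "dy": -10.3, "dz": -22.5, "twist": -0.64},
  {"dx": -8.5, "dy": -12.4, "dz": -27, "twist": -0.77},
  {"dx": -8.5, "dy": -14.5, "dz": -31.5, "twist": -0.9},
  {"dx": -8.5, "dy": -16.5, "dz": -36, "twist": -1.03},
  {"dx": -8.5, "dy": -18.7, "dz": -41, "twist": -1.15},
  {"dx": -8.5, "dy": -20.7, "dz": -45.4, "twist": -1.26},
  {"dx": -8.5, "dy": -20.7, "dz": -45.4, "twist": -1.26},
  {"dx": -8.5, "dy": -20.7, "dz": -45.4, "twist": -1.26},
  {"dx": -8.5, "dy": -20.7, "dz": -45.4, "twist": -1.26},
])

```text
clock: 1.65
ee_pos: [544.1, -212.2, 299.3]
eef_rot: [-1.445, 1.57, -3.017]
force: [-0.7, -0.3, 0.6]
gripper_width: 92.5
```

```bash
cat > look.py <<'E'
from h import *
from station import r
import sys
n=sys.argv[1]
o=r.get_obs(); f=r.grab_frame("wrist"); cv2.imwrite(f"pics/w{n}.png",f["img"]); pickle.dump((o,f),open(f"w{n}.pkl","wb"))
print(o["clock"],o["ee_pos"].round(1),o["force"].round(1),o["gripper_width"].round(1),o["joints"].round(2))
E
python3 look.py 1
cat >> h.py <<'E'
def wcam(o,f):
    T=np.eye(4);T[:3,:3]=rot(o);T[:3,3]=o["ee_pos"]
    return {"K":f["K"],"camera_from_world":np.linalg.inv(T@f["mount"])}
E
```

```text
Traceback (most recent call last):
  File "look.py", line 6, in <module>
    print(o["clock"],o["ee_pos"].round(1),o["force"].round(1),o["gripper_width"].round(1),o["joints"].round(2))
                                                              ^^^^^^^^^^^^^^^^^^^^^^^^
AttributeError: 'float' object has no attribute 'round'
```

View pics/w1.png

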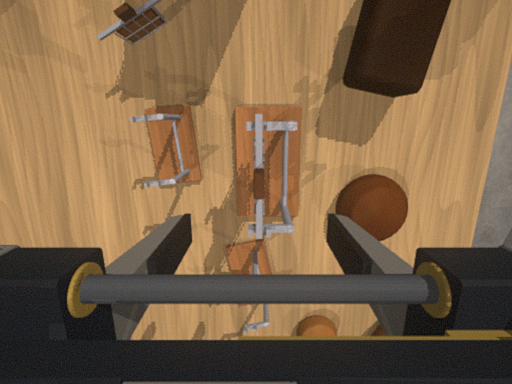

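The wrist view shows the rack at the centre, with its tab near (259,183) and its bar running from (259,115) to (260,237). I'll enlarge it.

```bash
sed -i 's/o\["gripper_width"\].round(1)/round(float(o["gripper_width"]),1)/' look.py
python3 - <<'E'
from h import *
o,f=pickle.load(open("w1.pkl","rb"))
crop(f["img"],225,95,310,245,4,"w1c.png")
E
```

```text
(no output)
```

View pics/w1c.png

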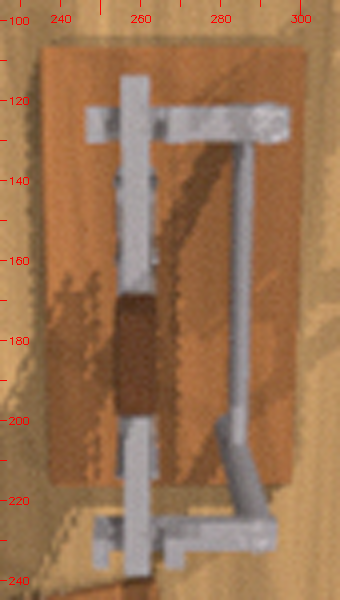

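```bash
python3 - <<'E'
from h import *
np.set_printoptions(precision=1,suppress=True)
o,f=pickle.load(open("w1.pkl","rb"));c=wcam(o,f)
A=onplane(c,(258.7,114),148);B=onplane(c,(259.3,239),148);print(A,B,(A+B)/2,np.linalg.norm(A-B),np.degrees(np.arctan2(*(A-B)[1::-1])))
C=onplane(c,(259,169),182);D=onplane(c,(259,199),182);print("tab",C,D)
d=pickle.load(open("f0.pkl","rb"))
print(tri([c,d["top"],d["scene"]],[(259,183.5),(332.5,194.5),(203.5,200)]))
print(o["ee_pos"]);print(plan(o,[544.3,-211,151],0))
E
```

```text
[ 543.8 -134.8  148. ] [ 544.4 -290.8  148. ] [ 544.1 -212.8  148. ] 155.99389049504094 90.21564717832227
tab [ 544.1 -193.   182. ] [ 544.1 -226.8  182. ]
(array([ 544.8, -212. ,  165.2]), [array([ 0.6, -0.8]), array([-0.1, -0. ]), array([-0.2, -0. ])])
[ 544.1 -212.2  299.3]
(array([14.8,  0. , -0.1]), 'twist', np.float64(-0.001), 'jaw now', np.float64(-0.07), 'xaxis', array([-0., -0., -1.]))
```

Bar measures 156.0 mm, centred at (544.1, -212.5), and the tool is right over it. I'll lower the tool 148 mm and grip.

Request:
drive_tool([
  {"dx": 4, "dy": 0, "dz": 0},
  {"dx": 8, "dy": 0, "dz": 0},
  {"dx": 11, "dy": 0, "dz": 0},
  {"dx": 13, "dy": 0, "dz": 0},
  {"dx": 14, "dy": 0, "dz": 0},
  {"dx": 14.8, "dy": 0, "dz": 0},
  {"dx": 14.8, "dy": 0, "dz": 0},
  {"dx": 14.8, "dy": 0, "dz": 0},
])

```text
invalid input at $.rows[0]: expected keys dx, dy, dz, twist
```

Request:
drive_tool([
  {"dx": 0},
  {"dx": 0},
  {"dx": 0},
  {"dx": 0},
  {"dx": 0},
  {"dx": 0},
  {"dx": 0},
  {"dx": 0},
  {"dx": 0},
  {"dx": 0},
], fingers=0, squeeze=30)

```text
invalid input at $.rows[0]: expected keys dx, dy, dz, twist
```

```bash
python3 look.py 2
```

```text
1.7 [ 543.9 -212.5  299.5] [ 0.1 -0.7 -0.4] 92.1 [-0.58  0.14  1.45 -0.    1.55 -0.58]
```

View pics/w2.png

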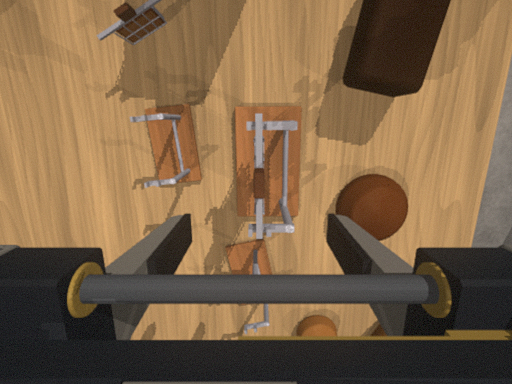

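Both calls were refused because each row needs all four keys, and nothing moved. I'll resend them.

Request:
drive_tool([
  {"dx": 4, "dy": 0, "dz": 0, "twist": 0},
  {"dx": 8, "dy": 0, "dz": 0, "twist": 0},
  {"dx": 11, "dy": 0, "dz": 0, "twist": 0},
  {"dx": 13, "dy": 0, "dz": 0, "twist": 0},
  {"dx": 14, "dy": 0, "dz": 0, "twist": 0},
  {"dx": 14.8, "dy": 0, "dz": 0, "twist": 0},
  {"dx": 14.8, "dy": 0, "dz": 0, "twist": 0},
  {"dx": 14.8, "dy": 0, "dz": 0, "twist": 0},
])

```text
clock: 2.55
ee_pos: [545.3, -212.1, 152.8]
eef_rot: [1.001, 1.569, -0.57]
force: [1.1, 0.2, 1.1]
gripper_width: 92.1
```

Request:
drive_tool([
  {"dx": 0, "dy": 0, "dz": 0, "twist": 0},
  {"dx": 0, "dy": 0, "dz": 0, "twist": 0},
  {"dx": 0, "dy": 0, "dz": 0, "twist": 0},
  {"dx": 0, "dy": 0, "dz": 0, "twist": 0},
  {"dx": 0, "dy": 0, "dz": 0, "twist": 0},
  {"dx": 0, "dy": 0, "dz": 0, "twist": 0},
  {"dx": 0, "dy": 0, "dz": 0, "twist": 0},
  {"dx": 0, "dy": 0, "dz": 0, "twist": 0},
  {"dx": 0, "dy": 0, "dz": 0, "twist": 0},
  {"dx": 0, "dy": 0, "dz": 0, "twist": 0},
], fingers=0, squeeze=30)

```text
clock: 3.55
ee_pos: [544.8, -211.5, 151.6]
eef_rot: [-1.211, 1.571, -2.782]
force: [0.3, 0.4, 0.1]
gripper_width: 13.8
```

```bash
python3 look.py 3
```

```text
3.55 [ 544.8 -211.5  151.6] [0.3 0.4 0.1] 13.8 [-0.58  0.24  1.64 -0.    1.27 -0.58]
```

View pics/w3.png

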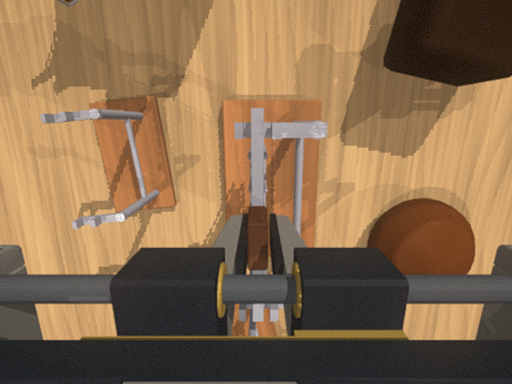

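The fingers have closed onto the tab at (258,235), but the opening reads 13.8 mm against a 12 mm tab. I'll wait a moment longer.

Request:
drive_tool([
  {"dx": 0, "dy": 0, "dz": 0, "twist": 0},
  {"dx": 0, "dy": 0, "dz": 0, "twist": 0},
  {"dx": 0, "dy": 0, "dz": 0, "twist": 0},
  {"dx": 0, "dy": 0, "dz": 0, "twist": 0},
])

```text
clock: 4.0
ee_pos: [544.7, -211.5, 151.6]
eef_rot: [-1.54, 1.571, -3.111]
force: [-0.9, -0.0, 1.1]
gripper_width: 11.6
```

Opening is 11.6 mm, so the tab is gripped. Next I lift 25 mm slowly, then straight up to a total of 155 mm.

Request:
drive_tool([
  {"dx": -0.5, "dy": 0, "dz": 0, "twist": 0},
  {"dx": -1, "dy": 0, "dz": 0, "twist": 0},
  {"dx": -1.5, "dy": 0, "dz": 0, "twist": 0},
  {"dx": -2, "dy": 0, "dz": 0, "twist": 0},
  {"dx": -2.5, "dy": 0, "dz": 0, "twist": 0},
  {"dx": -4, "dy": 0, "dz": 0, "twist": 0},
  {"dx": -6, "dy": 0, "dz": 0, "twist": 0},
  {"dx": -8, "dy": 0, "dz": 0, "twist": 0},
  {"dx": -10, "dy": 0, "dz": 0, "twist": 0},
  {"dx": -12, "dy": 0, "dz": 0, "twist": 0},
  {"dx": -14, "dy": 0, "dz": 0, "twist": 0},
  {"dx": -15.5, "dy": 0, "dz": 0, "twist": 0},
  {"dx": -15.5, "dy": 0, "dz": 0, "twist": 0},
  {"dx": -15.5, "dy": 0, "dz": 0, "twist": 0},
])

```text
clock: 5.4
ee_pos: [544.7, -211.5, 306.5]
eef_rot: [-1.116, 1.571, -2.687]
force: [0.6, 0.6, -2.2]
gripper_width: 11.7
```

```bash
python3 look.py 4; python3 - <<'E'
from h import *
from station import r
f=r.grab_frame("scene"); cv2.imwrite("pics/s4.png",f["img"]); crop(f["img"],120,100,270,260,5,"s4c.png")
o=r.get_obs();print(o["ee_pos"]);print(plan(o,[492,188.5,305],-7.2))
E
```

```text
5.4 [ 544.7 -211.5  306.5] [ 0.6  0.6 -2.2] 11.7 [-0.58  0.14  1.44 -0.    1.56 -0.58]
[ 544.23866384 -211.17783068  305.17888346]
(array([  0.08,  -5.22, -39.97]), 'twist', np.float64(0.126), 'jaw now', np.float64(-0.0), 'xaxis', array([-0.002,  0.001, -1.   ]))
```

View pics/s4c.png

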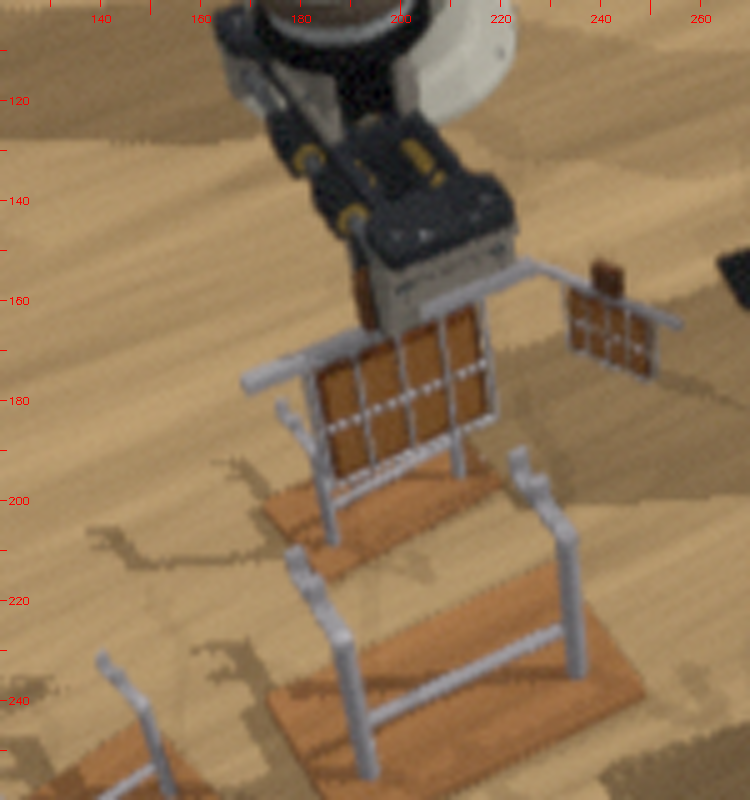

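View pics/w4.png

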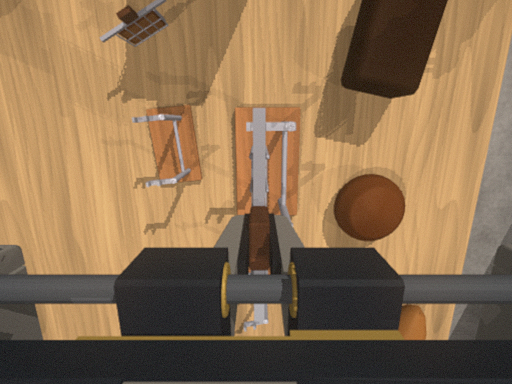

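The rack is clear of the hooks and hanging upright. I'll move next to a viewing spot 130 mm short of the slot along the toaster's axis.

Request:
drive_tool([
  {"dx": 0, "dy": -0.3, "dz": -1, "twist": 0.01},
  {"dx": 0, "dy": -0.8, "dz": -3, "twist": 0.02},
  {"dx": 0, "dy": -1.5, "dz": -6, "twist": 0.03},
  {"dx": 0, "dy": -2.5, "dz": -9.5, "twist": 0.05},
  {"dx": 0, "dy": -3.5, "dz": -13, "twist": 0.07},
  {"dx": 0, "dy": -4.4, "dz": -16.5, "twist": 0.08},
  {"dx": 0, "dy": -5.3, "dz": -20, "twist": 0.1},
  {"dx": 0, "dy": -6, "dz": -23, "twist": 0.11},
  {"dx": 0, "dy": -6.5, "dz": -25.5, "twist": 0.12},
  {"dx": 0, "dy": -6.9, "dz": -26.6, "twist": 0.126},
  {"dx": 0, "dy": -6.9, "dz": -27.1, "twist": 0.126},
  {"dx": 0, "dy": -6.9, "dz": -27.1, "twist": 0.126},
  {"dx": 0, "dy": -6.9, "dz": -27.1, "twist": 0.126},
  {"dx": 0, "dy": -6.9, "dz": -27.1, "twist": 0.126},
  {"dx": 0, "dy": -6.9, "dz": -27.1, "twist": 0.126},
])

```text
clock: 7.0
ee_pos: [475.9, 58.8, 306.5]
eef_rot: [-0.928, 1.571, -2.626]
force: [-0.0, 0.3, -2.2]
gripper_width: 11.7
```

```bash
python3 look.py 5; python3 - <<'E'
from h import *
o,f=pickle.load(open("w5.pkl","rb"))
crop(f["img"],190,0,330,150,5,"w5c.png")
E
```

```text
7.0 [475.9  58.8 306.5] [-0.   0.3 -2.2] 11.7 [-0.13 -0.14  1.72 -0.    1.56 -0.  ]
```

View pics/w5.png

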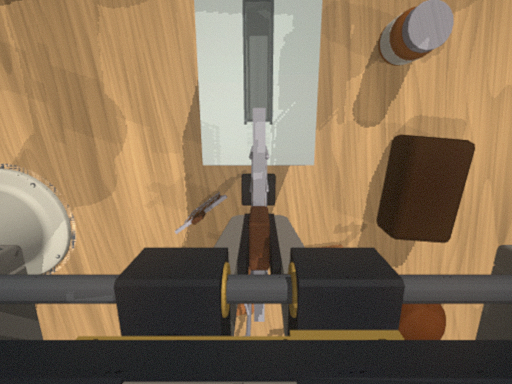

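View pics/w5c.png

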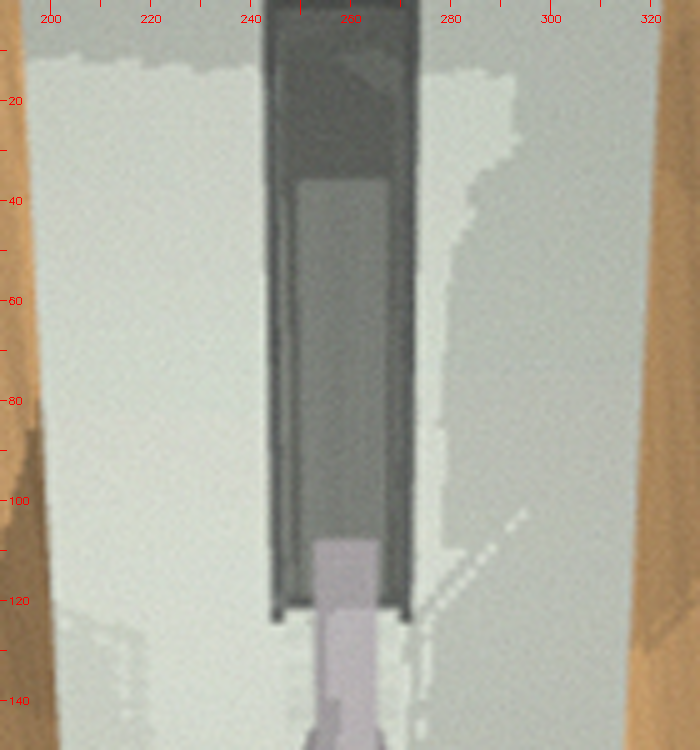

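```bash
python3 - <<'E'
from h import *
np.set_printoptions(precision=1,suppress=True)
o,f=pickle.load(open("w5.pkl","rb"));c=wcam(o,f)
P=lambda u:onplane(c,u,165)
m1=(P((243.3,30))+P((273.2,30)))/2; m2=(P((244.5,110))+P((272.5,110)))/2
print(m1,m2,"dir",np.degrees(np.arctan2(*(m1-m2)[1::-1])), "w",np.linalg.norm(P((243.3,30))-P((273.2,30))),np.linalg.norm(P((244.5,110))-P((272.5,110))))
e1=(P((195,5))+P((322.5,5)))/2; e2=(P((202.3,160))+P((316.5,160)))/2
print("box",e1,e2,np.degrees(np.arctan2(*(e1-e2)[1::-1])))
end=P((258.5,122.5)); edge=P((259.5,164.5)); u=(m1-m2)/np.linalg.norm(m1-m2)
print("near end slot",end,"box end",edge,"centre from slot end",end+u*60,"from box end",edge+u*110, P((258,0.8)))
R=rot(o);print("jaw",np.degrees(np.arctan2(R[1,1],R[0,1])))
# bar in hand: near end & other points at bar top z = 306.5+13.4-25+8
zb=o["ee_pos"][2]+13.4-17
B=onplane(c,(259.4,108),zb);print("bar +y end",B, "dist to tcp",np.linalg.norm((B-o["ee_pos"])[:2]), "dir",np.degrees(np.arctan2(*(B-o["ee_pos"])[1::-1])))
d=pickle.load(open("f0.pkl","rb"))
E
python3 - <<'E'
from h import *
o,f=pickle.load(open("w5.pkl","rb")); crop(f["img"],220,100,300,330,3,"w5d.png")
E
```

```text
[495.7 218.6 165. ] [485.8 139.6 165. ] dir 82.88784772297238 w 31.06449495779151 31.162493133233106
box [499.  241.2 165. ] [479.7  84.  165. ] 82.98824709557272
near end slot [484.1 126.2 165. ] box end [479.2  78.8 165. ] centre from slot end [491.5 185.7 165. ] from box end [492.8 187.9 165. ] [498.8 245.  165. ]
jaw -7.288239461582282
bar +y end [486.1 135.4 302.9] dist to tcp 77.26314389506426 dir 82.46071348151426
```

View pics/w5d.png

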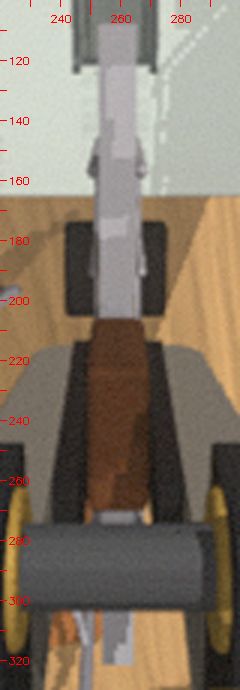

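Slot centre is (491.9, 187.7) with the axis at 82.9°, and the three measurements agree within 2–3 mm. I need dz -13.0 cm, dy about 0.

Request:
drive_tool([
  {"dx": 0, "dy": 0, "dz": -1, "twist": 0},
  {"dx": 0, "dy": 0, "dz": -3, "twist": 0},
  {"dx": 0, "dy": 0, "dz": -5.5, "twist": 0},
  {"dx": 0, "dy": 0, "dz": -8, "twist": 0},
  {"dx": 0, "dy": 0, "dz": -10.5, "twist": 0},
  {"dx": 0, "dy": 0, "dz": -12, "twist": 0},
  {"dx": 0, "dy": 0, "dz": -13, "twist": 0},
  {"dx": 0, "dy": 0, "dz": -13, "twist": 0},
  {"dx": 0, "dy": 0, "dz": -13, "twist": 0},
  {"dx": 1.5, "dy": 0, "dz": -13, "twist": 0},
  {"dx": 3, "dy": 0, "dz": -13, "twist": 0},
  {"dx": 3, "dy": 0, "dz": -13, "twist": 0},
  {"dx": 3, "dy": 0, "dz": -13, "twist": 0},
])

```text
clock: 8.35
ee_pos: [491.5, 188.1, 275.5]
eef_rot: [-1.309, 1.569, -3.006]
force: [0.9, 0.4, -1.0]
gripper_width: 11.8
```

```bash
python3 look.py 6; python3 - <<'E'
from h import *
from station import r
for n,b in (("scene",(250,60,370,180)),("top",(100,150,250,270))):
    f=r.grab_frame(n); crop(f["img"],*b,5,n[0]+"6.png")
o=r.get_obs();print(o["ee_pos"]);print(plan(o,[491.9,187.7,200],-7.1))
E
```

```text
8.35 [491.5 188.1 275.5] [ 0.9  0.4 -1. ] 11.8 [ 0.14 -0.    1.65  0.    1.5   0.26]
[492.44437684 188.39457798 277.18189076]
(array([ 7.72, -0.05,  0.08]), 'twist', np.float64(-0.002), 'jaw now', np.float64(-7.23), 'xaxis', array([ 0.001,  0.   , -1.   ]))
```

View pics/s6.png

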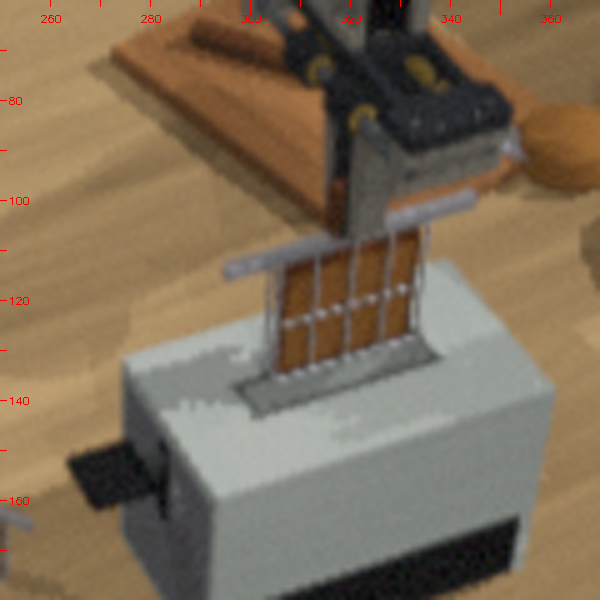

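View pics/w6.png

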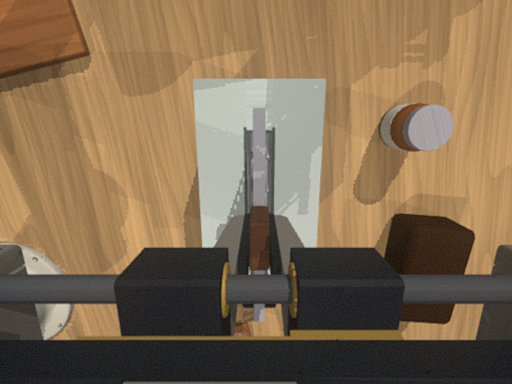

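```bash
python3 - <<'E'
from h import *
d=pickle.load(open("f0.pkl","rb"));s=d["scene"]
u=np.array([.124,.992,0])
for k in(-48,48): print(proj(s,np.array([491.9,188,179])+u*k).round(1))
print("frame, at x 491.9 face +7:",[proj(s,np.array([498.9,187.2,179])+u*k).round(1).tolist() for k in(-48,48)])
E
```

```text
[302.7 135.4]
[331.8 126.2]
frame, at x 491.9 face +7: [[303.8, 136.9], [332.9, 127.7]]
```

The predicted frame-bottom corners match what I see at (305,135) and (332,128), and the bar is centred over the slot in the wrist view (column 259.5 against 259). I'll start lowering.

Request:
drive_tool([
  {"dx": 0.6, "dy": 0, "dz": 0, "twist": 0},
  {"dx": 1.2, "dy": 0, "dz": 0, "twist": 0},
  {"dx": 1.8, "dy": 0, "dz": 0, "twist": 0},
  {"dx": 2.4, "dy": 0, "dz": 0, "twist": 0},
  {"dx": 3, "dy": 0, "dz": 0, "twist": 0},
  {"dx": 3, "dy": 0, "dz": 0, "twist": 0},
])

```text
clock: 9.1
ee_pos: [491.4, 188.4, 245.3]
eef_rot: [-1.3, 1.569, -2.997]
force: [0.3, 0.2, -1.9]
gripper_width: 12.1
```

No contact: the force still shows only the rack's weight. I'll keep going down.

Request:
drive_tool([
  {"dx": 0.6, "dy": 0, "dz": 0, "twist": 0},
  {"dx": 1.2, "dy": 0, "dz": 0, "twist": 0},
  {"dx": 1.8, "dy": 0, "dz": 0, "twist": 0},
  {"dx": 2.4, "dy": 0, "dz": 0, "twist": 0},
  {"dx": 3, "dy": 0, "dz": 0, "twist": 0},
  {"dx": 3.6, "dy": 0, "dz": 0, "twist": 0},
  {"dx": 4.2, "dy": 0, "dz": 0, "twist": 0},
  {"dx": 4.8, "dy": 0, "dz": 0, "twist": 0},
  {"dx": 5.4, "dy": 0, "dz": 0, "twist": 0},
  {"dx": 6, "dy": 0, "dz": 0, "twist": 0},
  {"dx": 6.2, "dy": 0, "dz": 0, "twist": 0},
  {"dx": 6.2, "dy": 0, "dz": 0, "twist": 0},
])

```text
clock: 10.3
ee_pos: [491.9, 188.4, 184.2]
eef_rot: [-1.351, 1.57, -3.048]
force: [-0.1, -0.5, -1.4]
gripper_width: 11.7
```

Request:
drive_tool([
  {"dx": 0.1, "dy": 0, "dz": 0, "twist": 0},
  {"dx": 0.2, "dy": 0, "dz": 0, "twist": 0},
  {"dx": 0.3, "dy": 0, "dz": 0, "twist": 0},
  {"dx": 0.4, "dy": 0, "dz": 0, "twist": 0},
  {"dx": 0.4, "dy": 0, "dz": 0, "twist": 0},
])

```text
clock: 10.8
ee_pos: [492.0, 188.5, 180.5]
eef_rot: [-1.454, 1.571, 3.132]
force: [1.3, -0.3, -1.6]
gripper_width: 11.7
```

Request:
drive_tool([
  {"dx": 0.1, "dy": 0, "dz": 0, "twist": 0},
  {"dx": 0.2, "dy": 0, "dz": 0, "twist": 0},
  {"dx": 0.3, "dy": 0, "dz": 0, "twist": 0},
  {"dx": 0.35, "dy": 0, "dz": 0, "twist": 0},
  {"dx": 0.35, "dy": 0, "dz": 0, "twist": 0},
])

```text
clock: 11.3
ee_pos: [492.0, 188.4, 177.0]
eef_rot: [-1.227, 1.571, -2.924]
force: [0.4, -0.5, -1.8]
gripper_width: 12.1
```

```bash
python3 look.py 7; python3 - <<'E'
from h import *
from station import r
f=r.grab_frame("scene"); crop(f["img"],250,60,370,180,5,"s7.png")
o=r.get_obs();print(o["ee_pos"],o["force"])
E
```

```text
11.3 [492.  188.4 177. ] [ 0.4 -0.5 -1.8] 12.1 [ 0.14  0.07  1.77 -0.    1.3   0.26]
[492.11848163 188.45507141 177.10568862] [-0.94268471 -0.33401781 -0.62196089]
```

View pics/s7.png

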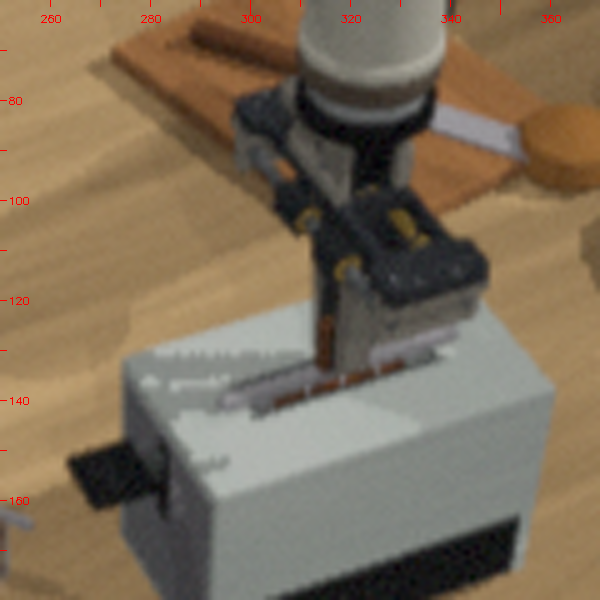

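The frame is inside the slot and the bar is nearly on the top. I'll creep down until the table takes the rack's weight.

Request:
drive_tool([
  {"dx": 0.05, "dy": 0, "dz": 0, "twist": 0},
  {"dx": 0.1, "dy": 0, "dz": 0, "twist": 0},
  {"dx": 0.1, "dy": 0, "dz": 0, "twist": 0},
  {"dx": 0.1, "dy": 0, "dz": 0, "twist": 0},
])

```text
clock: 11.8
ee_pos: [492.2, 188.5, 176.6]
eef_rot: [1.796, 1.57, 0.099]
force: [-1.8, -0.9, 3.4]
gripper_width: 11.6
```

Request:
drive_tool([
  {"dx": 0.05, "dy": 0, "dz": 0, "twist": 0},
  {"dx": 0.1, "dy": 0, "dz": 0, "twist": 0},
  {"dx": 0.1, "dy": 0, "dz": 0, "twist": 0},
  {"dx": 0.1, "dy": 0, "dz": 0, "twist": 0},
])

```text
clock: 12.2
ee_pos: [492.2, 188.5, 176.6]
eef_rot: [1.526, 1.57, -0.171]
force: [-4.8, -1.4, 8.9]
gripper_width: 11.8
```

Contact is at TCP z = 176.6, exactly the predicted home height. I'll ease off 1.5 mm of push and release.

Request:
drive_tool([
  {"dx": -0.1, "dy": 0, "dz": 0, "twist": 0},
  {"dx": -0.15, "dy": 0, "dz": 0, "twist": 0},
])

```text
clock: 12.4
ee_pos: [492.2, 188.5, 176.6]
eef_rot: [1.888, 1.57, 0.191]
force: [0.1, -0.4, -0.3]
gripper_width: 11.8
```

Request:
drive_tool([
  {"dx": 0, "dy": 0, "dz": 0, "twist": 0},
  {"dx": 0, "dy": 0, "dz": 0, "twist": 0},
  {"dx": 0, "dy": 0, "dz": 0, "twist": 0},
  {"dx": 0, "dy": 0, "dz": 0, "twist": 0},
  {"dx": 0, "dy": 0, "dz": 0, "twist": 0},
  {"dx": 0, "dy": 0, "dz": 0, "twist": 0},
  {"dx": 0, "dy": 0, "dz": 0, "twist": 0},
  {"dx": 0, "dy": 0, "dz": 0, "twist": 0},
], fingers=0.6)

```text
clock: 13.2
ee_pos: [492.1, 188.4, 176.6]
eef_rot: [1.793, 1.571, 0.097]
force: [0.1, 0.2, -0.5]
gripper_width: 55.2
```

```bash
python3 look.py 8
```

```text
13.2 [492.1 188.4 176.6] [ 0.1  0.2 -0.5] 55.2 [ 0.14  0.07  1.77 -0.    1.3   0.26]
```

View pics/w8.png

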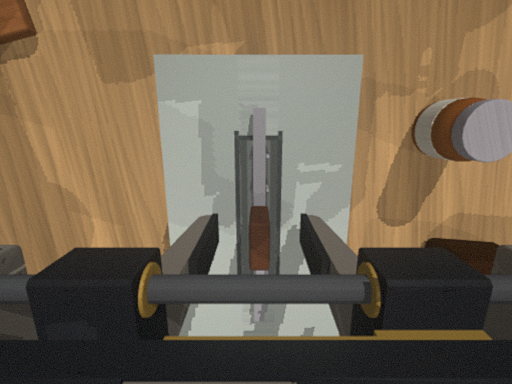

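Released. The rack hasn't moved, with its bar straight along the slot. I'll rise 120 mm, then back 146 mm along the toaster's axis to the paddle while closing the fingers.

Request:
drive_tool([
  {"dx": -1, "dy": 0, "dz": 0, "twist": 0},
  {"dx": -3, "dy": 0, "dz": 0, "twist": 0},
  {"dx": -6, "dy": 0, "dz": 0, "twist": 0},
  {"dx": -9, "dy": 0, "dz": 0, "twist": 0},
  {"dx": -12, "dy": 0, "dz": 0, "twist": 0},
  {"dx": -12, "dy": 0, "dz": 0, "twist": 0},
  {"dx": -12, "dy": 0, "dz": 2, "twist": 0},
  {"dx": -12, "dy": 0, "dz": 5, "twist": 0},
  {"dx": -12, "dy": 0, "dz": 8, "twist": 0},
  {"dx": -12, "dy": 0, "dz": 11, "twist": 0},
  {"dx": -12, "dy": 0, "dz": 13.5, "twist": 0},
  {"dx": -12, "dy": 0, "dz": 14.6, "twist": 0},
  {"dx": -12, "dy": 0, "dz": 14.6, "twist": 0},
  {"dx": -12, "dy": 0, "dz": 14.6, "twist": 0},
])

```text
clock: 14.65
ee_pos: [473.8, 44.3, 296.4]
eef_rot: [-2.744, 1.57, 1.843]
force: [-0.5, 0.8, 0.7]
gripper_width: 55.1
```

Request:
drive_tool([
  {"dx": 0, "dy": 0, "dz": 0, "twist": 0},
  {"dx": 0, "dy": 0, "dz": 0, "twist": 0},
  {"dx": 0, "dy": 0, "dz": 0, "twist": 0},
  {"dx": 0, "dy": 0, "dz": 0, "twist": 0},
  {"dx": 0, "dy": 0, "dz": 0, "twist": 0},
  {"dx": 0, "dy": 0, "dz": 0, "twist": 0},
  {"dx": 0, "dy": 0, "dz": 0, "twist": 0},
  {"dx": 0, "dy": 0, "dz": 0, "twist": 0},
], fingers=0)

```text
clock: 15.45
ee_pos: [473.8, 43.6, 296.6]
eef_rot: [0.292, 1.571, -1.405]
force: [-0.4, -0.5, 0.2]
gripper_width: 0.5
```

```bash
python3 look.py 9; python3 - <<'E'
from h import *
from station import r
f=r.grab_frame("scene"); crop(f["img"],240,60,370,180,5,"s9.png")
f=r.grab_frame("top"); crop(f["img"],110,170,270,270,5,"t9.png")
E
```

```text
15.45 [473.8  43.6 296.6] [-0.4 -0.5  0.2] 0.5 [-0.16 -0.15  1.75 -0.    1.55 -0.04]
```

View pics/w9.png

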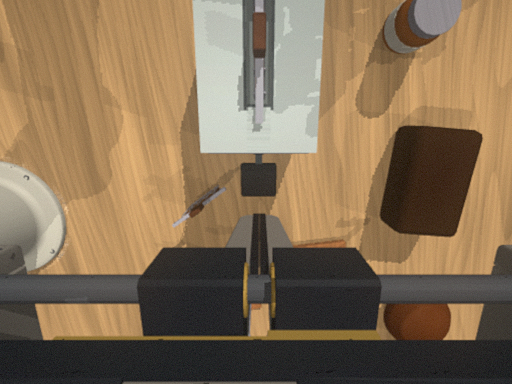

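View pics/s9.png

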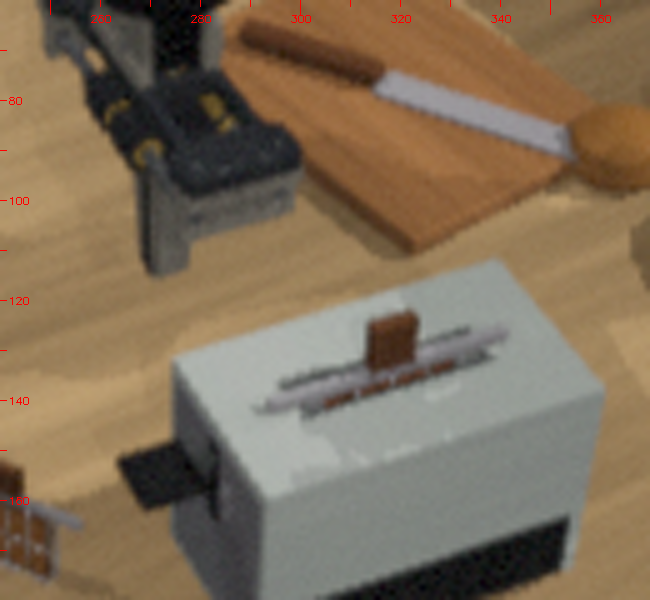

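View pics/t9.png

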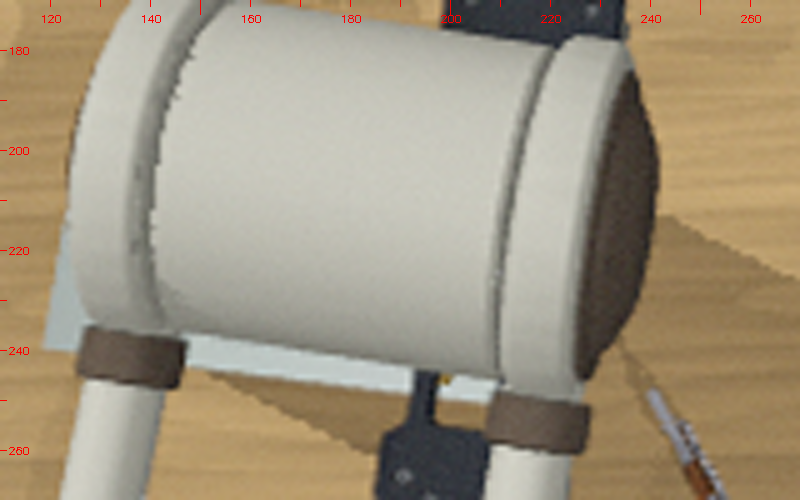

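The rack is home and upright, with the bar lying on the toaster's top; in the scene crop it runs from (291,141) to (341,127). In the wrist view the paddle is at (241–276, 163–196).

```bash
python3 - <<'E'
from h import *
np.set_printoptions(precision=1,suppress=True)
o,f=pickle.load(open("w9.pkl","rb"));c=wcam(o,f)
P=np.array([onplane(c,u,145) for u in((241,163.5),(276,163.5),(276.5,195.5),(241.5,196))]);print(P,P.mean(0),[np.linalg.norm(P[i]-P[i-1]) for i in range(4)])
e=onplane(c,(259,153),165);print("box end",e)
A=onplane(c,(260,123),173);print("bar -y end",A)
d=np.array([.124,.992]);ctr=np.array([491.9,187.7]);print("slot-146:",ctr-146*d)
print(plan(o,[*(ctr-146*d),150],-7.1))
f=pickle.load(open("f0.pkl","rb"))
E
```

```text
[[454.8  66.  145. ]
 [496.7  60.7 145. ]
 [492.9  20.8 145. ]
 [449.6  25.6 145. ]] [473.5  43.3 145. ] [np.float64(40.718124246698316), np.float64(42.229608719311834), np.float64(40.08911856018871), np.float64(43.54659808605056)]
box end [478.2  78.1 165. ]
bar -y end [483.4 110.4 173. ]
slot-146: [473.8  42.9]
(array([14.7,  0. ,  0.1]), 'twist', np.float64(-0.002), 'jaw now', np.float64(-7.22), 'xaxis', array([ 0., -0., -1.]))
```

Paddle centre is (473.5, 43.3), and slot minus 146 mm gives (473.8, 42.9), so the tool is already over it. I'll descend to just above it.

Request:
drive_tool([
  {"dx": 3, "dy": 0, "dz": 0, "twist": 0},
  {"dx": 6.5, "dy": 0, "dz": 0, "twist": 0},
  {"dx": 10, "dy": 0, "dz": 0, "twist": 0},
  {"dx": 12.5, "dy": 0, "dz": 0, "twist": 0},
  {"dx": 14, "dy": 0, "dz": 0, "twist": 0},
  {"dx": 14.7, "dy": 0, "dz": 0, "twist": 0},
  {"dx": 14.7, "dy": 0, "dz": 0, "twist": 0},
  {"dx": 14.7, "dy": 0, "dz": 0, "twist": 0},
])

```text
clock: 16.4
ee_pos: [474.4, 43.5, 150.6]
eef_rot: [1.55, 1.569, -0.147]
force: [0.3, 0.1, 0.3]
gripper_width: 0.6
```

Request:
drive_tool([
  {"dx": 0.2, "dy": 0, "dz": 0, "twist": 0},
  {"dx": 0.4, "dy": 0, "dz": 0, "twist": 0},
  {"dx": 0.6, "dy": 0, "dz": 0, "twist": 0},
  {"dx": 0.8, "dy": 0, "dz": 0, "twist": 0},
  {"dx": 0.8, "dy": 0, "dz": 0, "twist": 0},
])

```text
clock: 16.9
ee_pos: [474.3, 43.5, 142.2]
eef_rot: [1.547, 1.569, -0.15]
force: [0.3, -0.6, 1.7]
gripper_width: 0.4
```

Contact is beginning. I'll press on in steps, watching the force for clicks.

Request:
drive_tool([
  {"dx": 0.2, "dy": 0, "dz": 0, "twist": 0},
  {"dx": 0.4, "dy": 0, "dz": 0, "twist": 0},
  {"dx": 0.6, "dy": 0, "dz": 0, "twist": 0},
  {"dx": 0.6, "dy": 0, "dz": 0, "twist": 0},
])

```text
clock: 17.3
ee_pos: [474.3, 43.5, 135.8]
eef_rot: [1.583, 1.569, -0.114]
force: [1.5, -0.7, 4.1]
gripper_width: 0.5
```

Request:
drive_tool([
  {"dx": 0.2, "dy": 0, "dz": 0, "twist": 0},
  {"dx": 0.4, "dy": 0, "dz": 0, "twist": 0},
  {"dx": 0.6, "dy": 0, "dz": 0, "twist": 0},
  {"dx": 0.6, "dy": 0, "dz": 0, "twist": 0},
])

```text
clock: 17.7
ee_pos: [474.3, 43.5, 129.8]
eef_rot: [1.552, 1.57, -0.145]
force: [1.3, -0.6, 3.8]
gripper_width: 0.4
```

Request:
drive_tool([
  {"dx": 0.2, "dy": 0, "dz": 0, "twist": 0},
  {"dx": 0.4, "dy": 0, "dz": 0, "twist": 0},
  {"dx": 0.6, "dy": 0, "dz": 0, "twist": 0},
  {"dx": 0.6, "dy": 0, "dz": 0, "twist": 0},
])

```text
clock: 18.1
ee_pos: [474.3, 43.5, 124.3]
eef_rot: [1.529, 1.57, -0.168]
force: [0.3, -0.2, 6.4]
gripper_width: 0.3
```

Request:
drive_tool([
  {"dx": 0.2, "dy": 0, "dz": 0, "twist": 0},
  {"dx": 0.4, "dy": 0, "dz": 0, "twist": 0},
  {"dx": 0.4, "dy": 0, "dz": 0, "twist": 0},
])

```text
clock: 18.4
ee_pos: [474.3, 43.5, 120.0]
eef_rot: [1.517, 1.57, -0.179]
force: [1.5, -0.1, 4.2]
gripper_width: 0.3
```

Request:
drive_tool([
  {"dx": 0.1, "dy": 0, "dz": 0, "twist": 0},
  {"dx": 0.2, "dy": 0, "dz": 0, "twist": 0},
  {"dx": 0.2, "dy": 0, "dz": 0, "twist": 0},
])

```text
clock: 18.7
ee_pos: [474.3, 43.5, 118.2]
eef_rot: [1.529, 1.57, -0.168]
force: [0.6, 0.1, 6.9]
gripper_width: 0.1
```

Request:
drive_tool([
  {"dx": 0.1, "dy": 0, "dz": 0, "twist": 0},
  {"dx": 0.1, "dy": 0, "dz": 0, "twist": 0},
])

```text
clock: 18.9
ee_pos: [474.3, 43.5, 117.1]
eef_rot: [1.58, 1.57, -0.117]
force: [0.4, -0.1, 5.6]
gripper_width: 0.6
```

Request:
drive_tool([
  {"dx": 0.1, "dy": 0, "dz": 0, "twist": 0},
  {"dx": 0.1, "dy": 0, "dz": 0, "twist": 0},
])

```text
clock: 19.1
ee_pos: [474.3, 43.5, 116.1]
eef_rot: [1.542, 1.569, -0.155]
force: [0.8, -0.3, 4.6]
gripper_width: 0.4
```

Request:
drive_tool([
  {"dx": 0.1, "dy": 0, "dz": 0, "twist": 0},
  {"dx": 0.1, "dy": 0, "dz": 0, "twist": 0},
])

```text
clock: 19.3
ee_pos: [474.3, 43.5, 115.2]
eef_rot: [1.557, 1.57, -0.139]
force: [-0.3, 0.1, 6.9]
gripper_width: 0.2
```

Request:
drive_tool([
  {"dx": 0.1, "dy": 0, "dz": 0, "twist": 0},
  {"dx": 0.1, "dy": 0, "dz": 0, "twist": 0},
])

```text
clock: 19.5
ee_pos: [474.3, 43.5, 114.2]
eef_rot: [1.564, 1.57, -0.133]
force: [-0.3, 0.1, 7.9]
gripper_width: 0.4
```

Request:
drive_tool([
  {"dx": 0.05, "dy": 0, "dz": 0, "twist": 0},
  {"dx": 0.05, "dy": 0, "dz": 0, "twist": 0},
])

```text
clock: 19.7
ee_pos: [474.3, 43.5, 113.8]
eef_rot: [1.536, 1.57, -0.161]
force: [-0.7, -0.4, 6.9]
gripper_width: 0.7
```

Request:
drive_tool([
  {"dx": 0.05, "dy": 0, "dz": 0, "twist": 0},
  {"dx": 0.05, "dy": 0, "dz": 0, "twist": 0},
])

```text
clock: 19.9
ee_pos: [474.3, 43.5, 113.3]
eef_rot: [1.561, 1.57, -0.136]
force: [0.4, 0.3, 7.9]
gripper_width: 0.4
```

Request:
drive_tool([
  {"dx": 0.05, "dy": 0, "dz": 0, "twist": 0},
  {"dx": 0.05, "dy": 0, "dz": 0, "twist": 0},
])

```text
clock: 20.1
ee_pos: [474.3, 43.5, 112.8]
eef_rot: [1.533, 1.57, -0.164]
force: [-0.5, 0.8, 8.0]
gripper_width: 0.1
```

```bash
python3 look.py 10; python3 - <<'E'
from h import *
from station import r
f=r.grab_frame("scene"); crop(f["img"],240,60,370,190,6,"s10.png")
o=r.get_obs();print(o["ee_pos"],o["force"],o["clock"])
for i in range(3):
    f=r.grab_frame("scene");o=r.get_obs();print(o["ee_pos"],o["force"],o["clock"])
E
```

```text
20.1 [474.3  43.5 112.8] [-0.5  0.8  8. ] 0.1 [-0.16  0.01  1.97 -0.    1.16 -0.04]
[474.35291494  43.52213536 112.84105044] [-0.29158096  1.29960274  7.05119008] 20.2
[474.32579702  43.51842927 112.82439916] [-0.68720647 -0.46280633  7.6565496 ] 20.25
[474.31373216  43.51398622 112.82909527] [-0.44190102  0.27987777  8.64825501] 20.3
[474.31568975  43.52157275 112.81733765] [0.31191933 0.2329732  7.07255039] 20.35
```

View pics/s10.png

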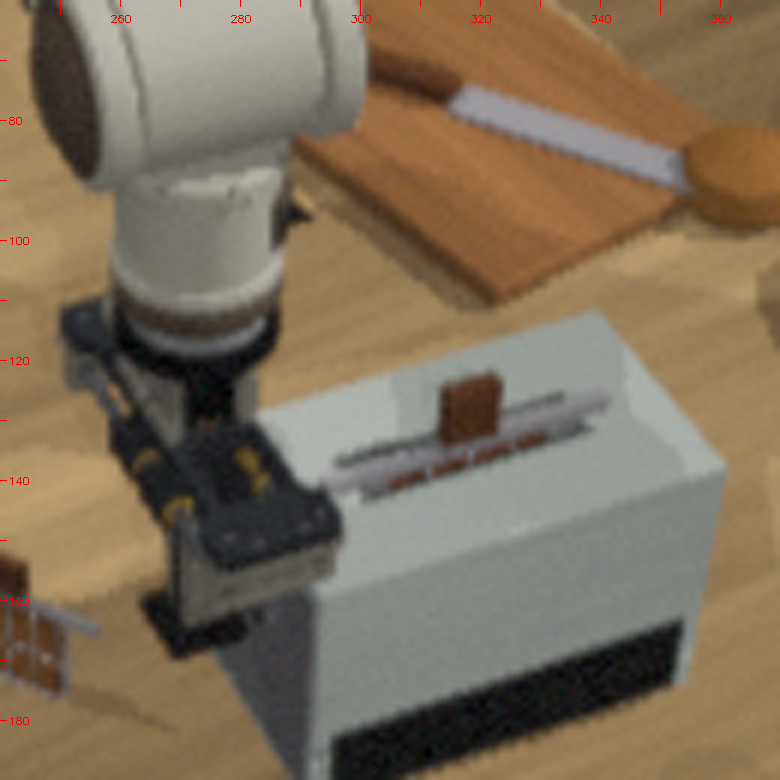

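View pics/w10.png

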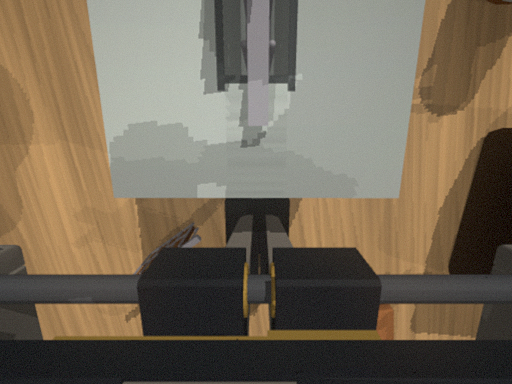

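```bash
python3 - <<'E'
from h import *
s=pickle.load(open("f0.pkl","rb"))["scene"]
d=np.array([.124,.992]);n=np.array([.992,-.124]);c=np.array([473.8,42.9])
for z in (145,118,115,113,111):
    print(z,[proj(s,[*(c-21*d+k*22*n),z]).round(1).tolist() for k in(-1,1)])
E
python3 - <<'E'
from h import *
img=pickle.load(open("f0.pkl","rb"))["scene"]["img"]
from station import r
f=r.grab_frame("scene"); crop(f["img"],255,145,315,190,12,"s11.png")
crop(img,255,140,300,185,12,"s00.png")
E
```

```text
145 [[262.2, 150.9], [268.3, 160.6]]
118 [[262.3, 157.4], [268.3, 167.2]]
115 [[262.3, 158.1], [268.3, 167.9]]
113 [[262.3, 158.6], [268.3, 168.4]]
111 [[262.3, 159.1], [268.3, 168.8]]
```

View pics/s11.png

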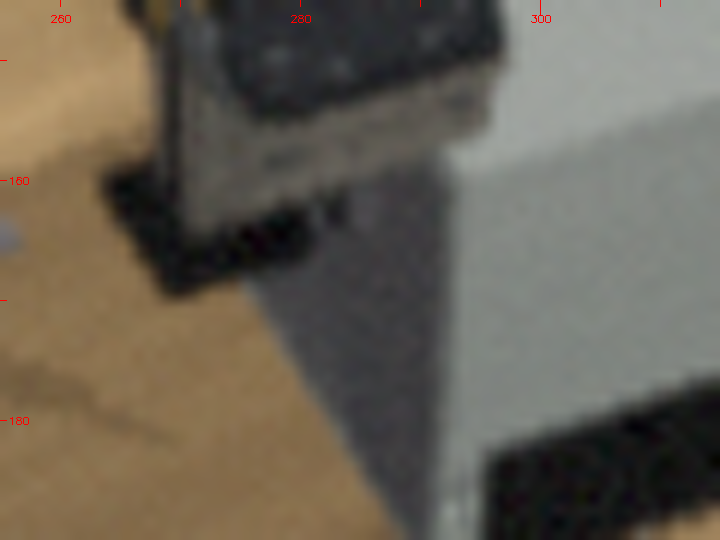

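View pics/s00.png

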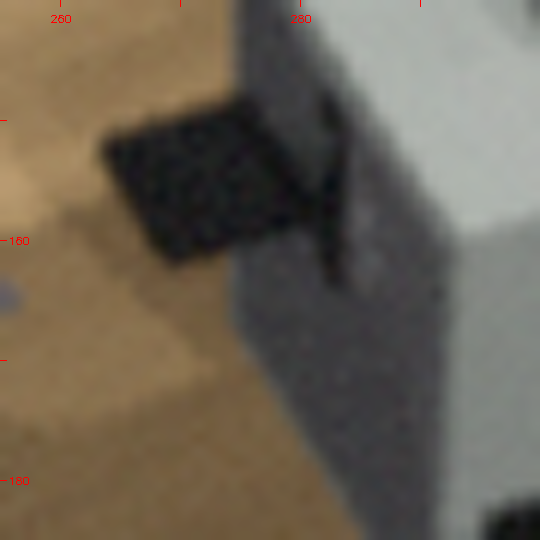

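The paddle's corners moved down 7.7 px (152→159.7 and 162→169.7), where 32 mm of travel predicts 7.75. The force is about 7.7 N, which fits the third notch. I'm handing in.

```bash
python3 - <<'E'
from station import r
print(r.job_done())
o=r.get_obs();print(o["clock"],o["ee_pos"],o["force"])
E
```

```text
the job is handed in; nothing more can be done
None
the job is handed in; nothing more can be done
```

The rack is home in the toaster's slot and the lever is held down at its third notch; I handed the job in at about 20.4 s of the 51 s allowed.

- **Rack:** I lifted the larger rack straight up off the largest stand and lowered it into the slot. It touched down at TCP height 176.6 mm, exactly the predicted home height. After I released it, it stayed upright with its bar lying along the slot on the toaster's top.
- **Lever:** Only then did I press the paddle down with the shut fingertips. At hand-in the TCP was at 112.8 mm, about 32 mm of travel: past the third notch at 30 and short of the stop at 34. The steady force of about 7–8.6 N and the paddle's 7.7 px drop in the scene view (7.75 predicted for 32 mm) both agree.
- **Disagreements:** The clicks themselves could not be told from the force noise of about 1 N. The end-face ticks were too small to read in the pictures, so the third notch rests on travel, force and the picture. Two early move calls were refused for missing keys and moved nothing.
- **Bystanders:** I never touched the loaves or the jar.

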